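Move the charged battery pack from the charger to the light panel

ROBOT

A 6-joint arm with a two-finger parallel gripper is mounted at the origin on the work surface. World frame = base frame: x ahead of the robot, y to its left, z up, the work surface at z = 0. Lengths are in m, angles in degrees, forces in N, time in s.
With the tool pointing down it reaches from about 0.3 to 1 m from the base axis. Payload 5.1 kg.
Tool frame: the origin (TCP) lies at the very end of the fingers, on their centre line; the grasp point (between the pads) lies 19 mm behind it (manip.grasp_offset is the z of the grasp point in the tool frame, in m); z points along the fingers, y is the direction in which the jaws open and shut (so a half turn about z gives the same grasp; the last joint's range is limited). The gripper opens to 95 mm and grips with 3 to 60 N. Pads are 20 mm wide; open, the fingers measure 119 mm over their backs; the gripper's body (75 mm by 180 mm) begins 59 mm behind the grasp point.
Start: joints at [-70.394, 7.093, 94.555, -0, 78.352, -4.733], TCP at [0.268, -0.592, 0.215] pointing down, gripper open.
Joint ranges: [-149.61, 149.61], [-58.7, 133.49], [1.44, 155.28], [-77.14, 257.14], [18.33, 153.61], [-166.67, 166.67]. Speed limits (degrees/s): [147.25, 147.25, 180, 180, 180, 180].

INTERFACE

Orientations are given as [roll, pitch, yaw] about the fixed x, y, z axes, in that order (R = Rz(yaw) Ry(pitch) Rx(roll)).
In Python, from bench import manip gives the robot as it stands.
- The arm moves only by the shell command python3 -m crank 'ROWS' [FORCE]. ROWS is a JSON object of lists of equal length, an entry for each row: "dp": the shift along the tool's x, y, z in cm, a list of three; "spin": the turn about the tool's z in degrees; "grip": the closure, from 0 (fully open) to 1 (shut). A call has 1 to 10 rows; each row is the pose to reach, as a shift and turn from the pose commanded when the call began, along the tool's axes at that moment; what a row does not reach only later rows make up. A row lasts 1/12 s, in which the tool goes at most 41.7 mm and 7.16 degrees, less where a joint would pass 70% of its speed; a pose out of reach is approached as far as the arm can. A call with a gripper value outside its range is refused whole. The fingers move at their own pace and stop on an object; FORCE is the grip in N (left out, the last holds). Time passes only in rows, so rows that repeat a pose let the fingers close. It gives the time, the measured TCP pose, the force and the opening at its end, in the units of the state.
- manip.observe(): the state, without advancing time (a new reading comes with each control period).
- manip.camera(name): name is "scene" or "top" or "wrist"; returns the picture (384x512x3 uint8, red, green, blue); there is no depth.
- manip.camera_info(name): a dict with "fx", "fy", "cx", "cy" (pixels), "dist_coeffs" ([k1, k2, p1, p2, k3] as OpenCV has them; the pictures are not rectified), "cam_to_world" (4x4, takes a point from camera to world coordinates); the wrist camera has in their place "T_tool_cam" (4x4, takes a point from camera to tool coordinates, whose origin is the TCP and whose axes are the flange's). Camera axes: x right, y down, z forward; pixel columns grow to the right and rows downward; lengths in m; the calibration is good to about 2 mm. A picture is of the moment at which its call begins: read the wrist's pose just before it. camera_info takes no time and is no camera call.
- manip.job_done(): hands the job in, once; it reports no verdict.
The state is a dict: "time_s": time; "q": joint angles; "joint_vel": joint speeds; "tau": joint torques, N m; "position": TCP position; "ee_rot": TCP orientation; "contact_force": force on the tool from outside, world axes, zero at the start; "torque": the same for the moment, N m; "gripper_width": finger opening in m.
Only numpy, scipy, OpenCV 4.12 (cv2) and the standard library are available. Lean on these libraries where they do the work, as an engineer would, in place of code of your own. Each camera call takes 0.05 s, during which the arm holds its last target.

TASK

The light panel for examining paper needs power: press the orange catch on the charger so that the blue battery pack springs loose, take the pack off the charger, and slide it along the light panel's rail until its catch clicks and holds it. Push and pull gently: never force the pack against either dock, and leave the brush, the eraser block and the sprayer where they are.

Things in the scene. Friction and masses are not known exactly. Their poses are not given: they have to be found in the camera images.
- pack: Pack, 0.32 kg: slick black base flange 84 long (x) x 66 wide (y) x 8 high, on it a blue block 84 x 46 wide, top at z=60 mm. Origin: centre of the underside; x along the slide. Grip the block across its 46 mm from above, fingertips at least 20 above the underside (above the lips). Starts latched, centre at about x=-2 in the charger's frame. Its x points the same way in both docks.
- charger: Black fixed charger with a rail. Origin: on the table under the rail; x along the rail inwards, y left, z up. Rail floor z=14 mm, 84 wide, x=-115 to 50; grey housing 55 high beyond. An orange spring catch crosses the floor: vertical face 5 high at x=-44 behind the pack, ramped down to x=-73. Pressed 5 to 7 mm down it frees the pack, which a spring ejector (4 to 7 N) pushes out 9 mm to -x.
- charger_mouth (a point): Rail floor where the charger's lips begin (x=-12 mm, y=0, z=14 in the charger's frame). From here 56 mm to +x lips overhang the pack's flange: underside 11 and top 16 above the floor, 52 apart; walls 72 apart, flared to about 80 at 23 mm to -x. With the pack's centre 60 or more to -x of here it is clear of the lips and lifts straight up.
- charger_pad (a point): Centre of the top of the orange press pad of the charger's catch, beside the rail on +y; 26 (x) x 28 (y) mm; 22 mm above the table, moves straight down at most 7 mm. Axes as the charger's. Pressing takes about 5 to 12 N, as the pack rubs on the catch.
- panel: White light panel fixed on the table, a rail like the charger's on its near edge (same frame, floor and catch shape); glowing sheet 190 x 200, 14 mm high, beyond the end stop. Catch, ejector and grey end stop (64 high) sit on an adjustable carriage: the latched place of the pack's centre differs, anywhere from x=-16 to x=+4 mm, and is not measured: feel for it. A hard stop is 3.5 mm beyond it.
- panel_mouth (a point): Rail floor where the panel's lips begin (x=-12 mm, y=0, z=14 in the panel's frame); lips, walls and flare as on the charger. Set the pack down with its centre about 58 mm to -x of here (on the ramped catch, which yields at 3 N), then slide to +x. The ejector is met 9 mm before the latched place; up to about 15 N there; the catch then clicks up behind and the ejector holds the pack against it.
- charger_catch (a joint): Charger's catch: metres pressed down; 0 = up, 0.005 or more = clear of the pack, 0.007 = bottom.
- charger_ejector (a joint): Charger's ejector: metres pushed in; 0 = fully out, about 0.009 with the pack latched, 0.0125 at the pack's hard stop.
- panel_catch (a joint): Panel's catch: metres pressed down; 0 = up, about 0.005 while the pack lies over it, back to 0 when it has clicked up behind the pack.
- panel_ejector (a joint): Panel's ejector: metres pushed in; 0 = fully out, about 0.009 with the pack latched, 0.0125 at the hard stop.
- eraser: Bystander: dark rubber eraser block 60 x 35 x 18 mm; origin at the centre of its underside.
- brush: Bystander: flat wooden paste brush lying down, handle to -x, 170 x 80 x 16 mm overall; origin on the table in the head's rear part, 10 mm behind the head's centre.
- sprayer: Bystander: standing white pump sprayer, 104 mm in diameter, 250 mm high; origin at the centre of its underside.
Not all that is in view belongs to the job. Leave any pink, purple or red look-alike of the pack alone.

How it is judged (in metres and radians):
On the way, in this order (a step that is already met when the one before it is completed fails the run):
1. the charger's catch has been pressed and the pack has sprung out (value of joint charger_ejector below 0.003 m and x of pack in the frame of charger below -0.007 m and z of pack in the frame of charger below 0.02 m), for 0.1 s.
2. the pack is off the charger (horizontal distance between pack and charger above 0.12 m), for 0.1 s.
At the end, for the whole second after the job is handed in: The pack lies flat in the panel's rail (5 mm off its centre line, 4 mm in height, 0.08 rad at most), at rest, with the panel's ejector over 6 mm in and its catch up again behind the pack (under 2 mm down); eraser, brush and sprayer within 25 mm of their starts (value of joint panel_ejector above 0.006 m and value of joint panel_catch below 0.002 m and x of pack in the frame of panel above -0.022 m and y of pack in the frame of panel between -0.005 and 0.005 m and z of pack in the frame of panel below 0.018 m and angle between the x axis of pack and the x axis of panel, either way round below 0.08 rad and linear speed of pack below 0.01 m/s and distance of each of eraser, brush, sprayer from where it was at the start of the episode below 0.025 m); the robot touches nothing.
It fails at once if the pack is forced against the charger (over 70 N in all contacts) (contact force between pack and charger above 70 N).
It fails at once if the pack is forced against the panel's rail, catch or end stop (over 70 N in all contacts) (contact force between pack and panel above 70 N).
It fails at once if the charger is pressed too hard (over 40 N) (contact force between the fingers and charger above 40 N).
It fails at once if a bystander is pushed away (25 mm) (distance of any of eraser, brush, sprayer from where it was at the start of the episode above 0.025 m).
It also fails if it takes over 59 s, if anything falls off the work surface, if the arm or the gripper's body presses on something with over 40 N, if the wrist force passes 120 N, or if a joint passes its speed limit or range.

## Working session

There is one attempt and no reset: what is moved stays moved. The work goes in short steps, Python scripts to look and compute and a shell command to move; the robot and the scene stay as the last step left them, time stands still between calls to the robot, and variables do not carry over. Pictures are saved under pics/ and viewed, and the job is handed in when it is done.

```bash
mkdir -p pics; ls; python3 - <<'E'
from bench import manip
import cv2
print(manip.observe())
for n in ("scene","top","wrist"):
    i=manip.camera_info(n); print(n,i)
    im=manip.camera(n); cv2.imwrite(f"pics/{n}0.png",im[:,:,::-1])
E
```

```text
pics
{'time_s': 0.0, 'q': array([-7.03937117e+01,  7.13388424e+00,  9.46329477e+01, -1.29346034e-03,
        7.83501781e+01, -4.73274738e+00]), 'joint_vel': array([-0.01231664,  0.04054287,  0.06771672,  0.14316317,  0.07204654,
       -0.01370954]), 'tau': array([-1.93776723e-03, -4.17603850e+01, -3.59934497e+01,  7.73546775e-02,
        4.91558772e-02, -2.01497746e-04]), 'position': array([ 0.26764249, -0.59165035,  0.21339435]), 'ee_rot': array([-1.79883284e+02, -8.39230689e-03,  2.43392896e+01]), 'contact_force': array([ 0.5109006 , -0.19806351, -0.35333696]), 'torque': array([-0.00783206, -0.00713859,  0.00965662]), 'gripper_width': 0.09514953194297944}
scene {'fx': 377.49614863842385, 'fy': 377.49614863842385, 'cx': 261.3283685816454, 'cy': 199.3596088644902, 'dist_coeffs': array([0.03203183, 0.        , 0.        , 0.        , 0.        ]), 'cam_to_world': array([[ 0.03026325,  0.51926794, -0.85407549,  1.52684586],
       [ 0.99946229, -0.02650899,  0.01929771, -0.0260048 ],
       [-0.01261999, -0.85420026, -0.51979097,  0.65742269],
       [ 0.        ,  0.        ,  0.    
[... 323 characters left out ...]
760207,  0.01450691],
       [-0.00929033, -0.17839931, -0.98391431,  0.99484805],
       [ 0.        ,  0.        ,  0.        ,  1.        ]])}
wrist {'fx': 281.81603322078047, 'fy': 281.81603322078047, 'cx': 252.7415960178932, 'cy': 187.99439875259853, 'dist_coeffs': array([-0.03413855,  0.        ,  0.        ,  0.        ,  0.        ]), 'T_tool_cam': array([[-2.32601712e-04, -9.72032216e-01, -2.34847433e-01,
         6.55847230e-02],
       [ 9.99999972e-01, -2.18403440e-04, -8.64668829e-05,
         6.37945955e-04],
       [ 3.27571084e-05, -2.34847447e-01,  9.72032240e-01,
        -1.70909650e-01],
       [ 0.00000000e+00,  0.00000000e+00,  0.00000000e+00,
         1.00000000e+00]])}
```

View pics/scene0.png

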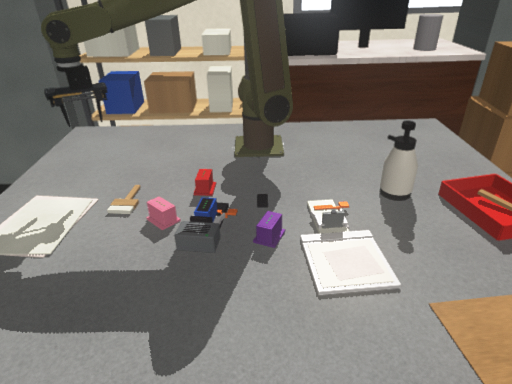

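View pics/top0.png

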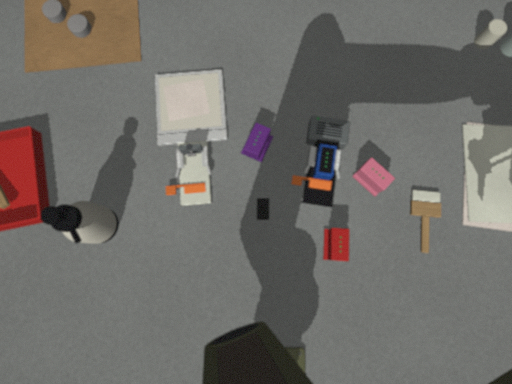

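View pics/wrist0.png

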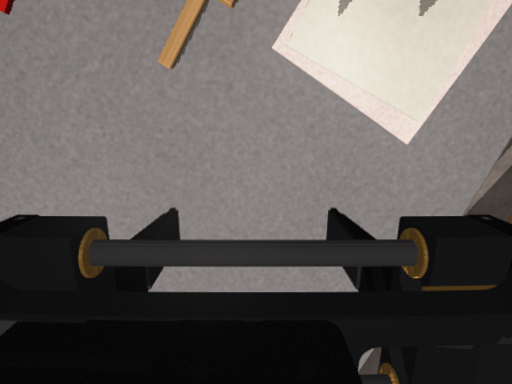

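```bash
python3 - <<'E'
import cv2
im=cv2.imread("pics/top0.png")
a=cv2.resize(im[100:220,140:240],None,fx=4,fy=4,interpolation=cv2.INTER_CUBIC)
b=cv2.resize(im[100:220,280:380],None,fx=4,fy=4,interpolation=cv2.INTER_CUBIC)
cv2.imwrite("pics/topz.png",cv2.hconcat([a,b]))
E
```

```text
(no output)
```

View pics/topz.png

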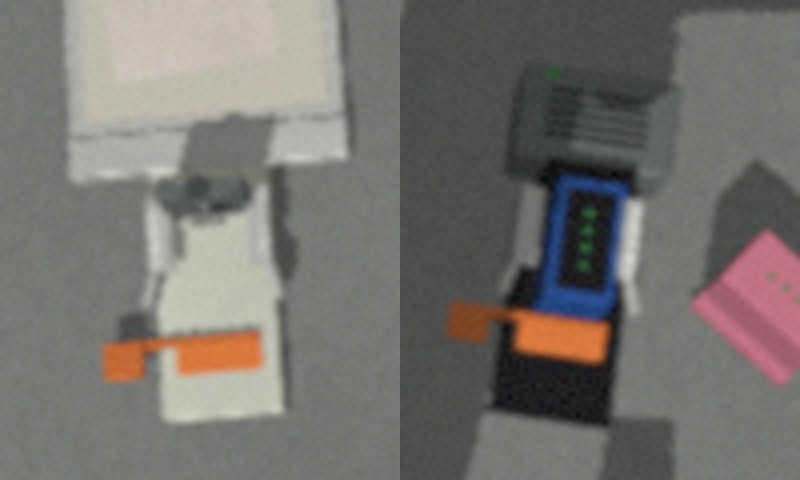

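```bash
cat > h.py <<'E'
import numpy as np, cv2
from bench import manip
from scipy.spatial.transform import Rotation as R
def cast(name,px,z,pose=None):
    i=manip.camera_info(name)
    K=np.array([[i['fx'],0,i['cx']],[0,i['fy'],i['cy']],[0,0,1]])
    p=cv2.undistortPoints(np.array(px,float).reshape(-1,1,2),K,np.array(i['dist_coeffs'])).reshape(-1,2)
    if name=='wrist':
        T=np.eye(4);T[:3,:3]=R.from_euler('xyz',pose[1],degrees=True).as_matrix();T[:3,3]=pose[0]
        T=T@i['T_tool_cam']
    else: T=i['cam_to_world']
    d=np.c_[p,np.ones(len(p))]@T[:3,:3].T; o=T[:3,3]
    return o+d*((z-o[2])/d[:,2])[:,None]
def hsvmask(bgr,kind):
    h=cv2.cvtColor(bgr,cv2.COLOR_BGR2HSV)
    lo,hi={'orange':((5,150,90),(18,255,255)),'blue':((108,130,60),(125,255,255))}[kind]
    return cv2.inRange(h,lo,hi)
E
python3 - <<'E'
from h import *
im=cv2.imread("pics/top0.png")
for k,z in (('orange',.022),('blue',.074)):
    m=hsvmask(im,k); 
    cs,_=cv2.findContours(m,cv2.RETR_EXTERNAL,cv2.CHAIN_APPROX_NONE)
    for c in cs:
        if cv2.contourArea(c)<30: continue
        r=cv2.minAreaRect(c); b=cv2.boxPoints(r)
        w=cast('top',b,z); print(k,r,'\n',cast('top',[r[0]],z).round(4), (w[:,:2]*1000).round(0).tolist())
f=lambda L,z:print(cast('top',L,z).round(4).tolist())
C=lambda u,v:(280+(u-400)/4-.4,100+v/4-.4)
P=lambda u,v:(140+u/4-.4,100+v/4-.4)
f([C(468,322)],.022); f([C(492,410),C(609,424)],.014)
f([P(123,361)],.022); f([P(162,420),P(285,410),P(70,182),P(346,158)],.014)
E
```

```text
orange ((184.9752655029297, 188.24432373046875), (8.765501976013184, 38.11227035522461), 84.47245788574219) 
 [[0.5242 0.217  0.022 ]] [[532.0, 271.0], [541.0, 166.0], [517.0, 163.0], [507.0, 268.0]]
orange ((311.8520812988281, 182.65280151367188), (39.458560943603516, 10.92774772644043), 8.53076457977295) 
 [[ 0.5364 -0.1362  0.022 ]] [[530.0, -80.0], [561.0, -85.0], [543.0, -193.0], [512.0, -187.0]]
blue ((325.0799865722656, 160.9399871826172), (19.940412521362305, 34.36539077758789), 8.13010311126709) 
 [[ 0.5844 -0.1654  0.074 ]] [[542.0, -131.0], [636.0, -148.0], [627.0, -200.0], [534.0, -183.0]]
[[0.5441, -0.094, 0.022]]
[[0.4832, -0.1097, 0.014], [0.4726, -0.1903, 0.014]]
[[0.5201, 0.2576, 0.022]]
[[0.4796, 0.231, 0.014], [0.4857, 0.1455, 0.014], [0.6526, 0.302, 0.014], [0.6684, 0.1041, 0.014]]
```

```bash
cat >> h.py <<'E'
def plan(xyz,yaw,ref=None):
    s=manip.observe(); p=s['position'] ; e=s['ee_rot']
    Rm=R.from_euler('xyz',e,degrees=True).as_matrix()
    print('dp cm',(Rm.T@(np.array(xyz)-p)*100).round(2),'spin',round(-(yaw-e[2]),2),'pos',p.round(4),'rot',e.round(2),'F',s['contact_force'].round(1),'w',round(s['gripper_width'],4),'t',s['time_s'])
def snap(name,fn):
    s=manip.observe(); im=manip.camera(name)[:,:,::-1].copy(); cv2.imwrite('pics/'+fn,im)
    np.save('pics/'+fn+'.npy',np.array([s['position'],s['ee_rot']])); return im,(s['position'],s['ee_rot'])
E
python3 -c "
from h import *
plan([.47,-.14,.215],-9)
print(cast('scene',[(397,195)],0), cast('top',[(95,223)],0.0))"
```

```text
dp cm [ 37.05 -32.82  -0.08] spin 33.34 pos [ 0.2677 -0.5918  0.2137] rot [-1.7991e+02 -1.0000e-02  2.4340e+01] F [ 0.6 -0.   0.1] w 0.0953 t 0.15
[[0.44169193 0.45616992 0.        ]] [[0.43210187 0.47059845 0.        ]]
```

```bash
python3 -m crank '{"dp":[[3,-2.7,0],[6,-5.3,0],[9,-8,0],[12,-10.6,0],[15,-13.3,0],[18,-16,0],[21,-18.6,0],[24,-21.3,0],[27,-24,0],[30,-26.6,0]],"spin":[3,7,11,15,19,23,27,30,32,33.3],"grip":[1,1,1,1,1,1,1,1,1,1]}' 20
python3 -c "
from h import *
plan([.47,-.14,.215],-9)"
```

```text
time_s: 0.98
position: [0.4317, -0.2242, 0.2145]
ee_rot: [-180.0, -0.0, -9.1]
contact_force: [0.1, 0.1, 0.8]
gripper_width: 0.0337
dp cm [ 2.45 -8.92 -0.05] spin -0.07 pos [ 0.4317 -0.2242  0.2145] rot [-180.     -0.     -9.07] F [0.1 0.1 0.8] w 0.0337 t 0.9833
```

```bash
python3 -m crank '{"dp":[[0.8,-3,0],[1.6,-6,0],[2.4,-8.9,0],[2.4,-8.9,0],[2.4,-8.9,0]],"spin":[0,0,0,0,0],"grip":[1,1,1,1,1]}'
python3 -c "
from h import *
snap('wrist','w1.png')"
```

```text
time_s: 1.4
position: [0.4692, -0.1409, 0.2144]
ee_rot: [180.0, 0.0, -8.8]
contact_force: [-0.1, 0.1, 0.2]
gripper_width: 0.0023
```

View pics/w1.png

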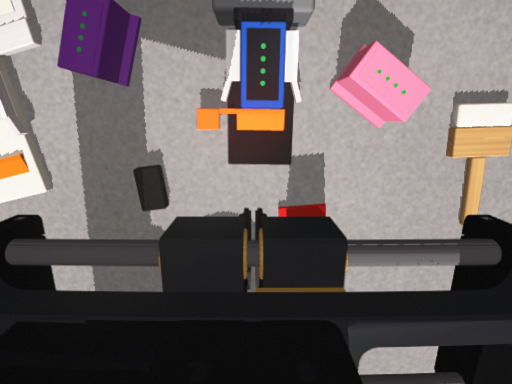

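```bash
python3 - <<'E'
from h import *
im=cv2.imread("pics/w1.png"); pose=np.load("pics/w1.png.npy")
print(pose)
m=hsvmask(im,'orange'); m[:,:150]=0; m[:,350:]=0
mp=m.copy(); mp[:,221:]=0; mp[140:]=0
ys,xs=np.nonzero(mp); print('pad px',xs.min(),xs.max(),ys.min(),ys.max())
c=cast('wrist',[((xs.min()+xs.max())/2,(ys.min()+ys.max())/2)],.022,pose); print('pad',c.round(4))
b=hsvmask(im,'blue'); c_=max(cv2.findContours(b,cv2.RETR_EXTERNAL,cv2.CHAIN_APPROX_NONE)[0],key=cv2.contourArea)
r=cv2.minAreaRect(c_); bx=cv2.boxPoints(r); print(r); w=cast('wrist',bx,.074,pose); print('blue',w.round(4).tolist())
g=cv2.cvtColor(im,cv2.COLOR_BGR2HSV)[:,:,2]
# black floor edges
for row in (145,150,155): 
    l=g[row,210:310].astype(int); d=np.diff(l); print(row,210+d.argmin(),210+d.argmax())
for col in (240,260,280): 
    l=g[140:180,col].astype(int); print(col,140+np.diff(l).argmax())
a=cv2.resize(im[0:180,180:330],None,fx=4,fy=3.3,interpolation=cv2.INTER_CUBIC); cv2.imwrite('pics/w1z.png',a)
E
```

```text
[[ 4.69226326e-01 -1.40924622e-01  2.14350384e-01]
 [ 1.79984800e+02  3.73600273e-02 -8.78066359e+00]]
pad px 197 220 108 129
pad [[ 0.5446 -0.097   0.022 ]]
((263.5, 64.0), (86.0, 45.0), 90.0)
blue [[0.6323, -0.1547, 0.074], [0.6254, -0.1994, 0.074], [0.5422, -0.1886, 0.074], [0.5495, -0.1412, 0.074]]
145 227 291
150 227 291
155 227 290
240 163
260 163
280 164
```

View pics/w1z.png

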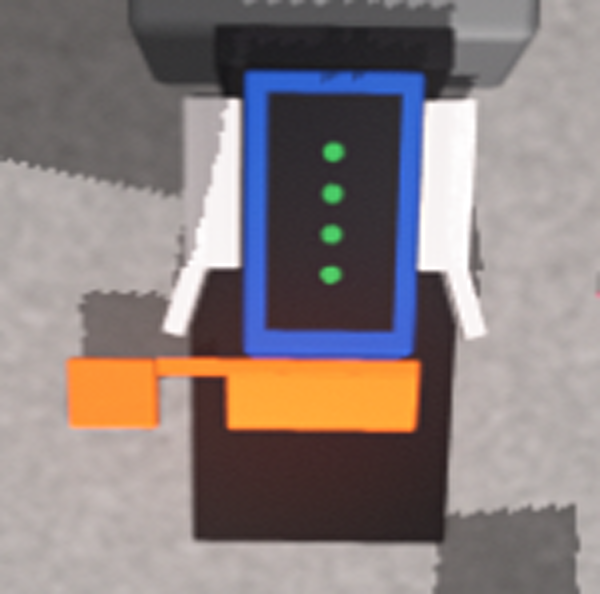

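```bash
python3 -c "
from h import *
plan([.5446,-.097,.035],-8.7)
print(cast('wrist',[(259,163.5),(227.5,155),(291,155)],.014,np.load('pics/w1.png.npy')))"
```

```text
dp cm [ 6.79 -5.61 17.93] spin -0.19 pos [ 0.469  -0.1419  0.2144] rot [ 1.7998e+02  4.0000e-02 -8.8900e+00] F [ 0.5 -1.2 -0.2] w 0.0012 t 1.45
[[ 0.47731448 -0.15114279  0.014     ]
 [ 0.49485569 -0.11176195  0.014     ]
 [ 0.48206022 -0.19454839  0.014     ]]
```

```bash
python3 -m crank '{"dp":[[1.5,-1.3,3],[3,-2.6,6],[4.5,-3.9,9],[6,-5,12],[6.8,-5.6,15],[6.8,-5.6,17],[6.8,-5.6,18],[6.8,-5.6,18],[6.8,-5.6,18]],"spin":[0,0,0,0,0,0,0,0,0],"grip":[1,1,1,1,1,1,1,1,1]}' 20
python3 -c "
from h import *
plan([.5446,-.097,.022],-8.7); snap('wrist','w2.png')"
```

```text
time_s: 2.2
position: [0.5448, -0.0984, 0.0348]
ee_rot: [180.0, 0.0, -9.1]
contact_force: [-0.7, 0.3, 0.9]
gripper_width: 0.0004
dp cm [-0.04 -0.13  1.28] spin -0.35 pos [ 0.5448 -0.0984  0.0348] rot [ 1.7999e+02  2.0000e-02 -9.0500e+00] F [-0.7  0.3  0.9] w 0.0004 t 2.2
```

View pics/w2.png

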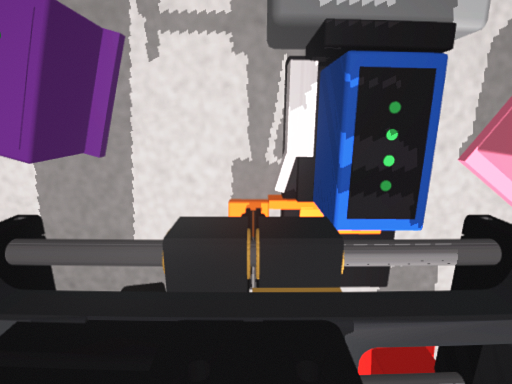

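```bash
python3 -m crank '{"dp":[[0,-0.1,0.6],[0,-0.1,1.1],[0,-0.1,1.2],[0,-0.1,1.3],[0,-0.1,1.4],[0,-0.1,1.5],[0,-0.1,1.6],[0,-0.1,1.65],[0,-0.1,1.7],[0,-0.1,1.7]],"spin":[0,0,0,0,0,0,0,0,0,0],"grip":[1,1,1,1,1,1,1,1,1,1]}' 20
python3 -c "
from h import *
plan([.5446,-.097,.016],-8.7)"
```

```text
time_s: 3.08
position: [0.5452, -0.0963, 0.0176]
ee_rot: [-180.0, 0.0, -9.0]
contact_force: [-2.8, 0.2, 3.8]
gripper_width: 0.0001
dp cm [-0.05  0.08  0.16] spin -0.26 pos [ 0.5452 -0.0963  0.0176] rot [-180.      0.     -8.96] F [-2.8  0.2  3.8] w 0.0001 t 3.0833
```

```bash
python3 -m crank '{"dp":[[0,0,0.05],[0,0,0.1],[0,0,0.15],[0,0,0.15],[0,0,0.15],[0,0,0.15]],"spin":[0,0,0,0,0,0],"grip":[1,1,1,1,1,1]}' 20
python3 -c "
from h import *
plan([.5446,-.097,.016],-8.7);snap('wrist','w3.png')"
```

```text
time_s: 3.58
position: [0.5454, -0.0964, 0.0162]
ee_rot: [-180.0, -0.0, -9.0]
contact_force: [0.3, 0.2, 2.7]
gripper_width: 0.0005
dp cm [-0.07  0.07  0.02] spin -0.26 pos [ 0.5454 -0.0964  0.0162] rot [-1.80e+02 -2.00e-02 -8.96e+00] F [0.3 0.2 2.7] w 0.0005 t 3.5833
```

View pics/w3.png

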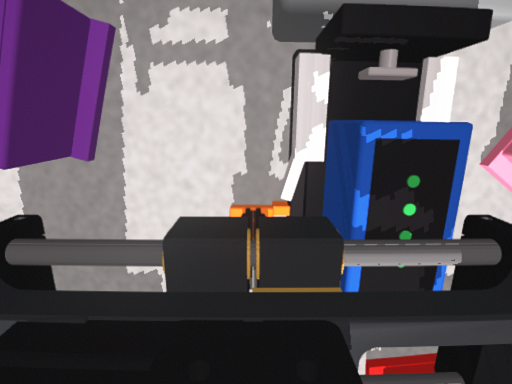

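```bash
python3 -m crank '{"dp":[[0,0,-2],[0,0,-5],[0,0,-9],[-2,1.5,-13],[-5,3,-15],[-8,5,-15],[-10,6.5,-15],[-10,6.5,-15],[-10,6.5,-15]],"spin":[0,0,0,0,0,0,0,0,0],"grip":[1,1,1,0.5,0.1,0.1,0.1,0.1,0.1]}' 20
python3 -c "
from h import *
plan([.5446,-.097,.016],-8.7);snap('wrist','w4.png')"
```

```text
time_s: 4.38
position: [0.4358, -0.1453, 0.1661]
ee_rot: [-180.0, -0.1, -9.1]
contact_force: [-0.4, -0.8, -0.2]
gripper_width: 0.0348
dp cm [ 9.97 -6.49 15.02] spin -0.38 pos [ 0.4358 -0.1453  0.1661] rot [-1.80e+02 -7.00e-02 -9.08e+00] F [-0.4 -0.8 -0.2] w 0.0348 t 4.3833
```

View pics/w4.png

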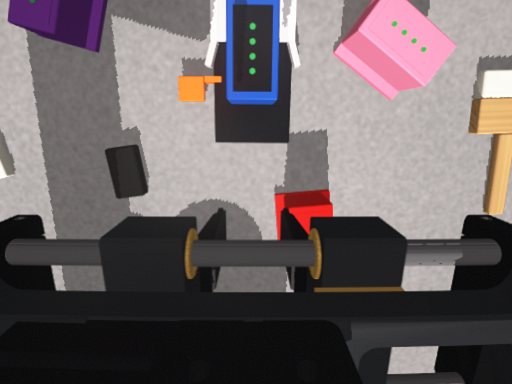

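```bash
python3 - <<'E'
from h import *
im=cv2.imread("pics/w4.png"); pose=np.load("pics/w4.png.npy")
b=hsvmask(im,'blue'); ys,xs=np.nonzero(b); print(ys.max())
m=b>0
L=[];Rr=[]
for r in range(5,95,5):
    x=np.nonzero(m[r])[0]; L.append((x.min()-.5,r)); Rr.append((x.max()+.5,r))
l=cast('wrist',L,.074,pose); r=cast('wrist',Rr,.074,pose)
for e in (l,r):
    k=np.polyfit(e[:,0],e[:,1],1); print(np.degrees(np.arctan(k[0])),np.polyval(k,[.50,.55,.6]))
near=cast('wrist',[(252,ys.max()+.5)],.074,pose); print(near)
E
```

```text
104
-10.781975076705956 [-0.13054417 -0.14006588 -0.14958759]
-8.474856607575349 [-0.17918481 -0.18663493 -0.19408505]
[[ 0.51446928 -0.15773093  0.074     ]]
```

```bash
python3 -c "
from h import *
plan([.556,-.165,.039],-8.7)
print(cast('wrist',[(275,193),(330,190)],.06,np.load('pics/w4.png.npy')))"
```

```text
dp cm [12.12  0.1  12.71] spin -0.31 pos [ 0.4364 -0.145   0.166 ] rot [-1.7999e+02 -5.0000e-02 -9.0100e+00] F [ 0.5 -0.1 -0.5] w 0.0391 t 4.4333
[[ 0.4260883  -0.16716667  0.06      ]
 [ 0.42035917 -0.22281602  0.06      ]]
```

```bash
python3 -m crank '{"dp":[[3,0,0],[6,0,0],[9,0,0],[12.1,0.1,1],[12.1,0.1,3],[12.1,0.1,4],[12.1,0.1,4]],"spin":[0,0,0,0,0,0,0],"grip":[0.2,0.2,0.2,0.2,0.2,0.2,0.2]}' 20
python3 -c "
from h import *
plan([.556,-.165,.039],-8.7);snap('wrist','w5.png')
plan([.556,-.165,.039],-8.7);snap('top','t5.png')
"
```

```text
time_s: 5.02
position: [0.554, -0.1632, 0.1216]
ee_rot: [-179.9, 0.4, -8.9]
contact_force: [-0.4, 0.5, -0.4]
gripper_width: 0.0756
dp cm [0.29 0.16 8.26] spin -0.19 pos [ 0.554  -0.1632  0.1216] rot [-179.89    0.45   -8.89] F [-0.4  0.5 -0.4] w 0.0756 t 5.0167
dp cm [0.22 0.12 8.44] spin -0.21 pos [ 0.5544 -0.1636  0.1235] rot [-179.93    0.29   -8.91] F [-0.  -0.6  0.4] w 0.076 t 5.0667
```

View pics/w5.png

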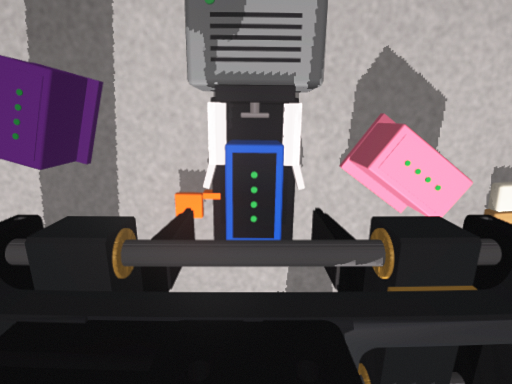

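View pics/t5.png

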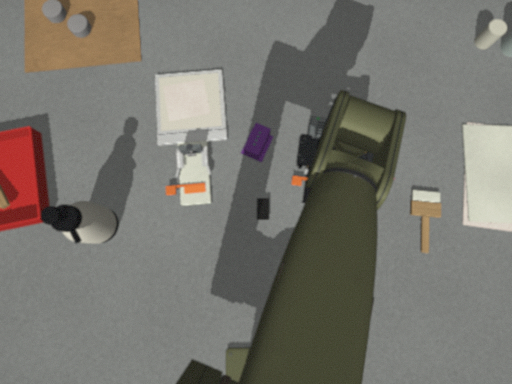

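```bash
python3 -c "
from h import *
p=np.load('pics/w5.png.npy')
w=cast('wrist',[(226,142),(283,142),(224,230),(280,230)],.074,p);print(w)
f=(w[0]+w[1])/2; print(f-.042*np.array([.9885,-.151,0]))
plan([.556,-.165,.039],-8.7)
"
```

```text
[[ 0.60561014 -0.15092224  0.074     ]
 [ 0.59885432 -0.19411444  0.074     ]
 [ 0.53472336 -0.13645733  0.074     ]
 [ 0.52757377 -0.18233231  0.074     ]]
[ 0.56071523 -0.16617634  0.074     ]
dp cm [0.13 0.08 8.61] spin -0.22 pos [ 0.5551 -0.1641  0.1251] rot [-1.7997e+02  1.3000e-01 -8.9200e+00] F [ 0.2 -0.4 -0.2] w 0.0759 t 5.1167
```

```bash
python3 -m crank '{"dp":[[0.4,0.1,2],[0.5,0.2,5],[0.5,0.2,7],[0.5,0.2,8],[0.5,0.2,8.6],[0.5,0.2,8.6],[0.5,0.2,8.6]],"spin":[0,0,0,0,0,0,0],"grip":[0.2,0.2,0.2,0.2,0.2,0.2,0.2]}' 20
python3 -c "
from h import *
plan([.559,-.166,.039],-8.7)
"
```

```text
time_s: 5.7
position: [0.5611, -0.1679, 0.0416]
ee_rot: [180.0, -0.1, -9.0]
contact_force: [-0.1, 0.6, 0.6]
gripper_width: 0.0762
dp cm [-0.24 -0.15  0.26] spin -0.26 pos [ 0.5611 -0.1679  0.0416] rot [ 1.7997e+02 -1.2000e-01 -8.9600e+00] F [-0.1  0.6  0.6] w 0.0762 t 5.7
```

```bash
python3 -m crank '{"dp":[[0,0,0.1],[0,0,0.1],[0,0,0.1],[0,0,0.1],[0,0,0.1],[0,0,0.1],[0,0,0.1],[0,0,0.1]],"spin":[0,0,0,0,0,0,0,0],"grip":[0.4,0.45,0.5,0.55,0.6,0.7,0.8,0.8]}' 15
python3 -c "
from h import *
plan([.559,-.166,.039],-8.7);snap('wrist','w6.png')
"
```

```text
time_s: 6.37
position: [0.5605, -0.1675, 0.0395]
ee_rot: [-180.0, -0.0, -9.0]
contact_force: [-0.2, 0.5, 2.3]
gripper_width: 0.0457
dp cm [-0.17 -0.13  0.05] spin -0.26 pos [ 0.5605 -0.1675  0.0395] rot [-1.7999e+02 -2.0000e-02 -8.9600e+00] F [-0.2  0.5  2.3] w 0.0457 t 6.3667
```

View pics/w6.png

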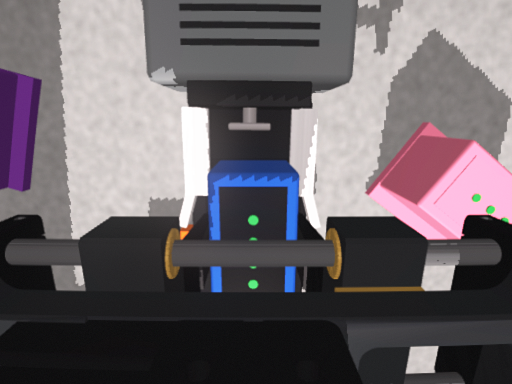

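```bash
python3 -c "
from h import *
p=np.load('pics/w6.png.npy')
im=cv2.imread('pics/w6.png');cv2.imwrite('pics/w6z.png',cv2.resize(im[100:240,170:340],None,fx=4,fy=4,interpolation=cv2.INTER_CUBIC))
w=cast('wrist',[(211,178),(297,178),(253,178)],.074,p);print(w,np.linalg.norm(w[0]-w[1]))
f=w[2]; c=(f-.042*np.array([.9877,-.156,0]));print(c, (c-p[0])@[.9877,-.156,0])
"
```

```text
[[ 0.60117368 -0.15354398  0.074     ]
 [ 0.59454838 -0.19551172  0.074     ]
 [ 0.59793428 -0.1740382   0.074     ]] 0.04248747477955822
[ 0.55645088 -0.1674862   0.074     ] -0.00396261049552415
```

View pics/w6z.png

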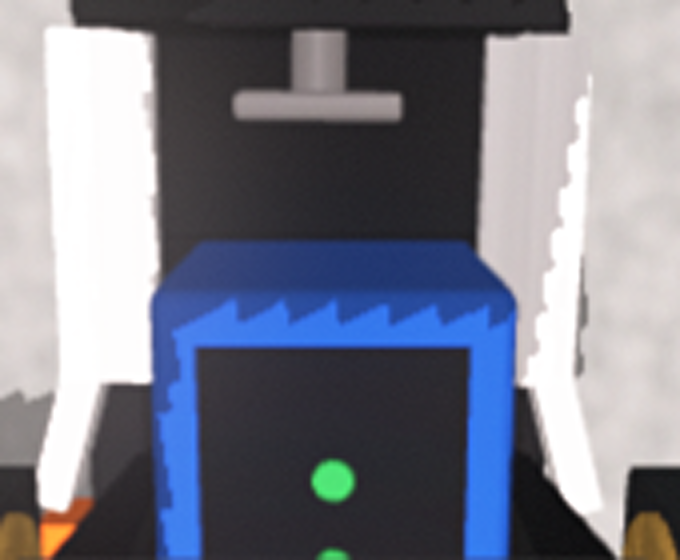

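```bash
python3 -m crank '{"dp":[[0,0,0],[-0.3,0,0],[-0.8,0,0],[-1.6,0,0],[-2.5,0,0],[-3.4,0,0],[-4.3,0,0],[-5,0,0],[-5,0,0],[-5,0,0]],"spin":[0,0,0,0,0,0,0,0,0,0],"grip":[0.8,0.8,0.8,0.8,0.8,0.8,0.8,0.8,0.8,0.8]}' 40
python3 -c "
from h import *
plan([.559,-.166,.039],-8.7);snap('wrist','w7.png')
"
```

```text
time_s: 7.25
position: [0.5095, -0.1596, 0.0395]
ee_rot: [180.0, 0.1, -9.0]
contact_force: [-2.6, 0.9, 6.2]
gripper_width: 0.0459
dp cm [ 4.99 -0.14  0.04] spin -0.27 pos [ 0.5095 -0.1596  0.0395] rot [ 1.80e+02  1.10e-01 -8.97e+00] F [-2.6  0.9  6.2] w 0.0459 t 7.25
```

View pics/w7.png

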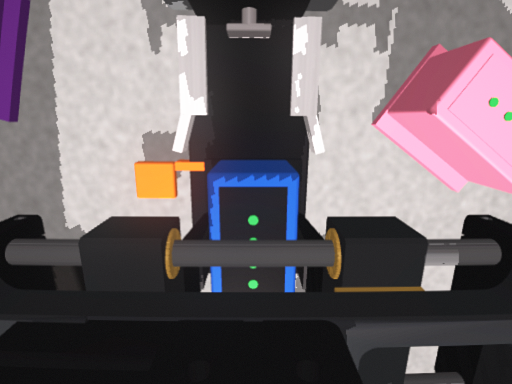

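```bash
python3 -m crank '{"dp":[[0,0,-0.3],[0,0,-1],[0,0,-2.5],[0,0,-5],[0,0,-8],[0,0,-11],[0,0,-13],[0,0,-13],[0,0,-13]],"spin":[0,0,0,0,0,0,0,0,0],"grip":[0.8,0.8,0.8,0.8,0.8,0.8,0.8,0.8,0.8]}' 40
python3 -c "
from h import *
plan([.47,.186,.17],4.3);snap('scene','s8.png')
"
```

```text
time_s: 8.05
position: [0.5108, -0.1597, 0.1693]
ee_rot: [180.0, -0.0, -9.0]
contact_force: [-0.5, 0.2, -2.5]
gripper_width: 0.0457
dp cm [ -9.41 -33.52  -0.08] spin -13.26 pos [ 0.5108 -0.1597  0.1693] rot [ 1.7999e+02 -3.0000e-02 -8.9600e+00] F [-0.5  0.2 -2.5] w 0.0457 t 8.05
```

View pics/s8.png

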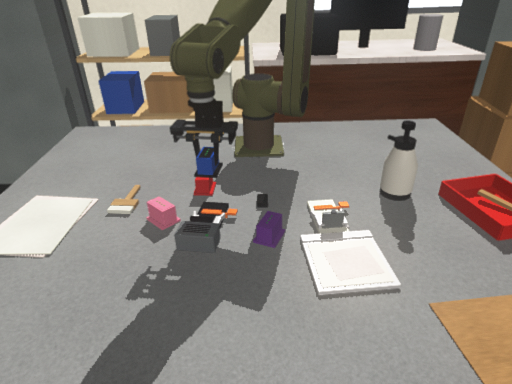

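Pack is held and lifted off the charger. Carry to a viewing pose before the panel.

```bash
python3 -m crank '{"dp":[[-0.5,-2,0],[-1.5,-5.5,0],[-2.5,-9,0],[-3.5,-12.5,0],[-4.5,-16,0],[-5.5,-19.5,0],[-6.5,-23,0],[-7.5,-26.5,0],[-8.5,-30,0],[-9.4,-33.5,0]],"spin":[-1,-2,-4,-6,-8,-10,-12,-13.2,-13.2,-13.2],"grip":[0.8,0.8,0.8,0.8,0.8,0.8,0.8,0.8,0.8,0.8]}' 40
python3 -m crank '{"dp":[[0,0,0],[0,0,0],[0,0,0]],"spin":[0,0,0],"grip":[0.8,0.8,0.8]}' 40
python3 -c "
from h import *
snap('wrist','w9.png');plan([.47,.186,.17],4.3)
"
```

```text
time_s: 8.93
position: [0.4675, 0.1869, 0.1656]
ee_rot: [179.9, 0.3, 4.2]
contact_force: [1.8, -0.2, -3.3]
gripper_width: 0.0458
time_s: 9.18
position: [0.4688, 0.1852, 0.1666]
ee_rot: [179.9, 0.3, 4.3]
contact_force: [0.2, -0.2, -2.4]
gripper_width: 0.0459
dp cm [ 0.09 -0.12 -0.29] spin -0.1 pos [0.4692 0.1848 0.1671] rot [179.93   0.21   4.2 ] F [ 0.1 -0.4 -2.8] w 0.0458 t 9.2333
```

View pics/w9.png

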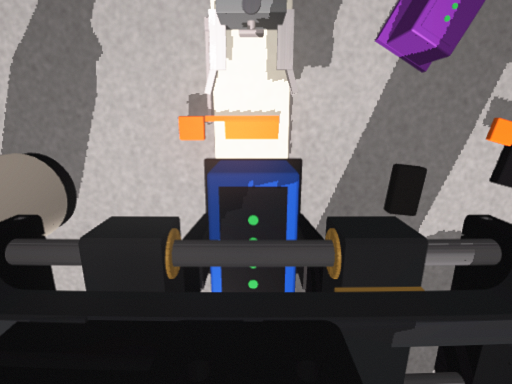

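```bash
python3 -c "
from h import *
im=cv2.imread('pics/w9.png');cv2.imwrite('pics/w9z.png',cv2.resize(im[0:180,170:330],None,fx=4,fy=3.3,interpolation=cv2.INTER_CUBIC))
"
```

```text
(no output)
```

View pics/w9z.png

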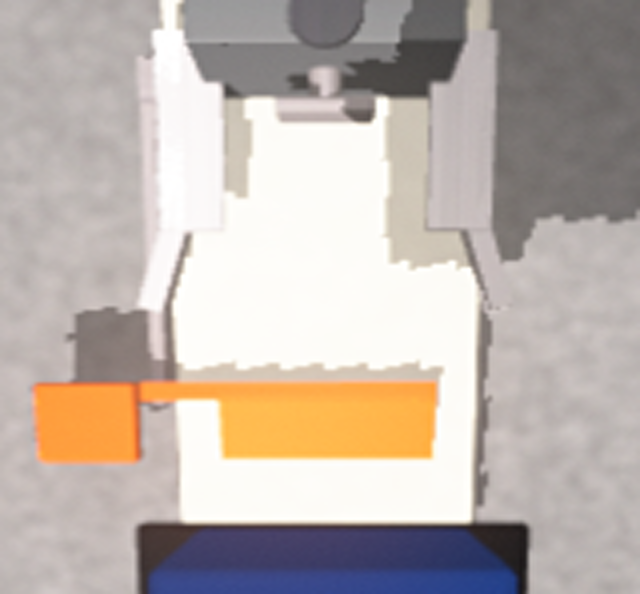

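```bash
python3 -c "
from h import *
p=np.load('pics/w9.png.npy')
f=lambda U,V:(170+U/4-.4,V/3.3-.35)
g=lambda L,z:(cast('wrist',[f(*l) for l in L],z,p)[:,:2])
lip=g([(224,85),(432,85),(222,228),(428,228)],.030);fl=g([(181,520),(474,520),(177,330),(476,330)],.014)
pad=g([(88,423)],.022);ct=g([(330,381)],.019)
mids=np.array([(lip[0]+lip[1])/2,(lip[2]+lip[3])/2,(fl[0]+fl[1])/2,(fl[2]+fl[3])/2])
print(lip,fl,np.linalg.norm(lip[0]-lip[1]),np.linalg.norm(lip[2]-lip[3]),np.linalg.norm(fl[0]-fl[1]));print('mids',mids);k=np.polyfit(mids[:,0],mids[:,1],1);print(np.degrees(np.arctan(k[0])))
for q in (pad,ct): print(q)
print(p)
"
```

```text
[[0.62360444 0.22303795]
 [0.62746225 0.17152486]
 [0.58289464 0.22131263]
 [0.58681588 0.16878748]] [[0.48895529 0.22967605]
 [0.4952093  0.14557088]
 [0.55248416 0.2335903 ]
 [0.55860275 0.15154867]] 0.05165734157755233 0.052671313161884975 0.08433737263504124
mids [[0.62553334 0.1972814 ]
 [0.58485526 0.19505006]
 [0.49208229 0.18762346]
 [0.55554346 0.19256948]]
4.207583140430581
[[0.52061034 0.25559039]]
[[0.53900173 0.19038023]]
[[4.68772292e-01 1.85214420e-01 1.66606261e-01]
 [1.79917739e+02 2.55322405e-01 4.27902661e+00]]
```

```bash
python3 -c "
from h import *
plan([.5285,.1908,.07],4.25)
"

```

```text
dp cm [ 5.99 -0.18  9.69] spin -0.05 pos [0.4692 0.1848 0.1671] rot [179.93   0.21   4.2 ] F [ 0.1 -0.4 -2.8] w 0.0458 t 9.2333
```

```bash
python3 -m crank '{"dp":[[1.5,0,1],[3,0,3],[4.5,0,5],[5.5,-0.1,7],[5.9,-0.1,9],[5.9,-0.1,9.9],[5.9,-0.1,9.9],[5.9,-0.1,9.9],[5.9,-0.1,9.9]],"spin":[0,0,0,0,0,0,0,0,0],"grip":[0.8,0.8,0.8,0.8,0.8,0.8,0.8,0.8,0.8]}' 40
python3 -c "
from h import *
plan([.5285,.1908,.0395],4.25)
im,p=snap('wrist','w10.png')
cv2.imwrite('pics/w10z.png',cv2.resize(im[0:200,150:350],None,fx=4,fy=3,interpolation=cv2.INTER_CUBIC))
"
```

```text
time_s: 9.98
position: [0.5296, 0.1908, 0.0714]
ee_rot: [-180.0, -0.1, 4.2]
contact_force: [-0.2, 0.3, -3.1]
gripper_width: 0.0456
dp cm [-0.11 -0.01  3.19] spin -0.06 pos [0.5296 0.1908 0.0714] rot [-1.7998e+02 -1.0000e-01  4.1900e+00] F [-0.2  0.3 -3.1] w 0.0456 t 9.9833
```

View pics/w10z.png

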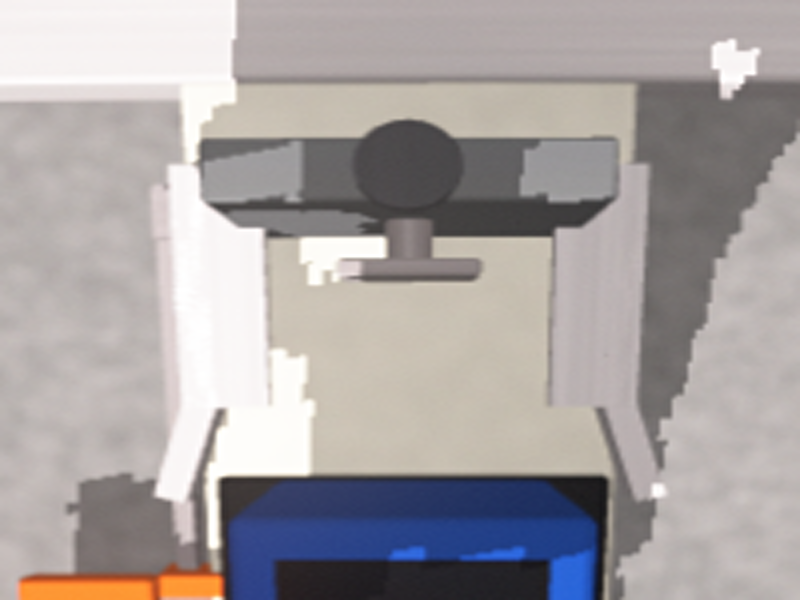

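```bash
python3 -m crank '{"dp":[[-0.1,0,1],[-0.1,0,1.8],[-0.1,0,2.3],[-0.1,0,2.6],[-0.1,0,2.8],[-0.1,0,3.0],[-0.1,0,3.1],[-0.1,0,3.2],[-0.1,0,3.2],[-0.1,0,3.2]],"spin":[0,0,0,0,0,0,0,0,0,0],"grip":[0.8,0.8,0.8,0.8,0.8,0.8,0.8,0.8,0.8,0.8]}' 40
python3 -c "
from h import *
plan([.5285,.1908,.0395],4.25)
"
```

```text
time_s: 10.87
position: [0.5289, 0.1913, 0.0393]
ee_rot: [-180.0, -0.1, 4.2]
contact_force: [-1.8, -0.6, 4.7]
gripper_width: 0.046
dp cm [-0.05  0.05 -0.02] spin -0.01 pos [0.5289 0.1913 0.0393] rot [-1.7998e+02 -1.2000e-01  4.2400e+00] F [-1.8 -0.6  4.7] w 0.046 t 10.8667
```

```bash
python3 -m crank '{"dp":[[0.3,0,0],[0.7,0,0],[1.1,0,0],[1.5,0,0],[1.9,0,0],[2.3,0,0],[2.7,0,0],[3,0,0],[3,0,0]],"spin":[0,0,0,0,0,0,0,0,0],"grip":[0.8,0.8,0.8,0.8,0.8,0.8,0.8,0.8,0.8]}' 40
python3 -c "
from h import *
plan([.5285,.1908,.0395],4.25)
im,p=snap('wrist','w11.png')
cv2.imwrite('pics/w11z.png',cv2.resize(im[0:220,100:400],None,fx=2.6,fy=2.6,interpolation=cv2.INTER_CUBIC))
"
```

```text
time_s: 11.62
position: [0.5594, 0.1936, 0.0393]
ee_rot: [-180.0, -0.2, 4.2]
contact_force: [0.5, -0.5, 5.0]
gripper_width: 0.0458
dp cm [-3.11  0.05 -0.03] spin -0.02 pos [0.5594 0.1936 0.0393] rot [-1.7997e+02 -1.6000e-01  4.2300e+00] F [ 0.5 -0.5  5. ] w 0.0458 t 11.6167
```

View pics/w11z.png

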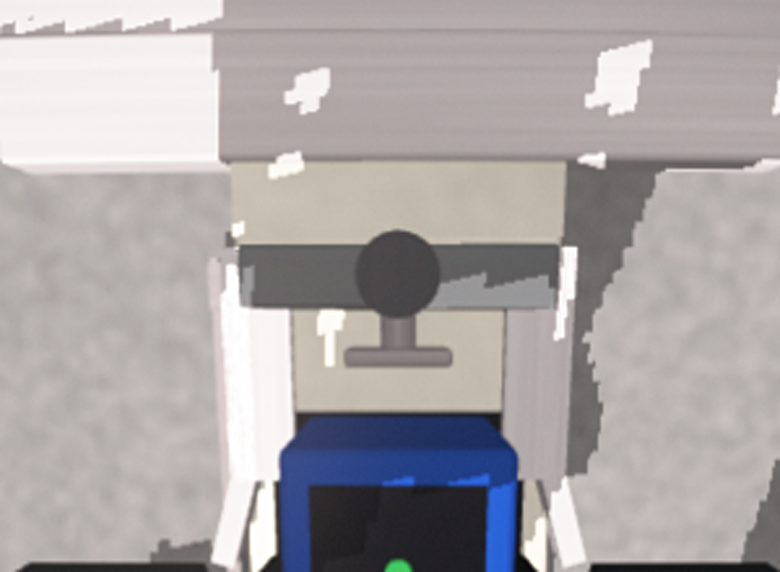

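```bash
python3 -m crank '{"dp":[[0.3,0,0],[0.6,0,0],[0.9,0,0],[1.1,0,0],[1.2,0,0],[1.3,0,0],[1.4,0,0],[1.5,0,0],[1.6,0,0]],"spin":[0,0,0,0,0,0,0,0,0],"grip":[0.8,0.8,0.8,0.8,0.8,0.8,0.8,0.8,0.8]}' 45
python3 -c "
from h import *
plan([.5285,.1908,.0395],4.25)
im,p=snap('wrist','w12.png')
cv2.imwrite('pics/w12z.png',cv2.resize(im[0:220,100:400],None,fx=2.6,fy=2.6,interpolation=cv2.INTER_CUBIC))
"
```

```text
time_s: 12.42
position: [0.5731, 0.1946, 0.0395]
ee_rot: [-180.0, 0.1, 4.2]
contact_force: [-10.1, -1.3, 13.9]
gripper_width: 0.0457
dp cm [-4.48  0.05  0.01] spin -0.01 pos [0.5731 0.1946 0.0395] rot [-1.80e+02  1.40e-01  4.24e+00] F [-10.1  -1.3  13.9] w 0.0457 t 12.4167
```

View pics/w12z.png

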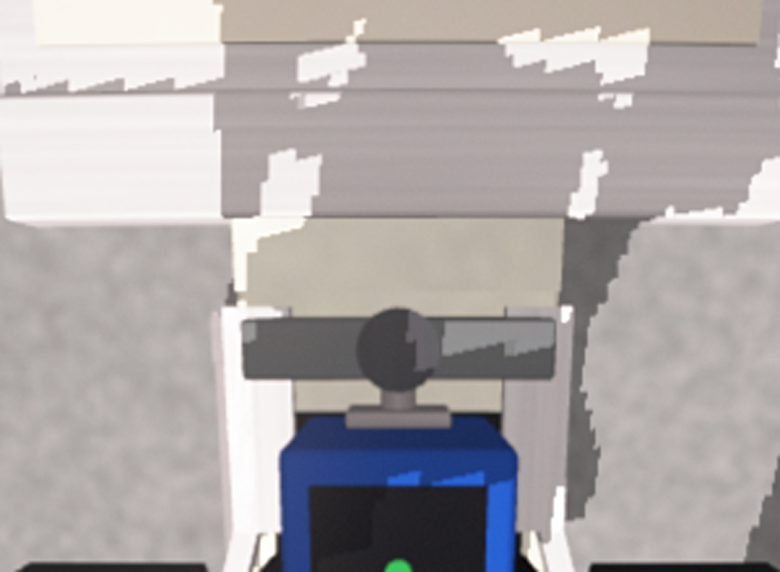

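```bash
python3 -m crank '{"dp":[[0.1,0,0],[0.2,0,0],[0.3,0,0],[0.4,0,0],[0.4,0,0]],"spin":[0,0,0,0,0],"grip":[0.8,0.8,0.8,0.8,0.8]}' 50
python3 -m crank '{"dp":[[0.1,0,0],[0.2,0,0],[0.2,0,0]],"spin":[0,0,0],"grip":[0.8,0.8,0.8]}' 50
python3 -m crank '{"dp":[[0.1,0,0],[0.1,0,0]],"spin":[0,0],"grip":[0.8,0.8]}' 50

```

```text
time_s: 12.88
position: [0.5763, 0.1949, 0.0396]
ee_rot: [180.0, 0.2, 4.2]
contact_force: [-10.3, -1.3, 13.8]
gripper_width: 0.046
time_s: 13.13
position: [0.5781, 0.195, 0.0396]
ee_rot: [180.0, 0.3, 4.3]
contact_force: [-11.0, -0.3, 14.8]
gripper_width: 0.0458
time_s: 13.3
position: [0.5789, 0.1951, 0.0396]
ee_rot: [180.0, 0.3, 4.2]
contact_force: [-11.2, -1.3, 15.5]
gripper_width: 0.0455
```

```bash
python3 -m crank '{"dp":[[0.1,0,0],[0.1,0,0]],"spin":[0,0],"grip":[0.8,0.8]}' 50
python3 -m crank '{"dp":[[0.1,0,0],[0.1,0,0]],"spin":[0,0],"grip":[0.8,0.8]}' 50
python3 -c "
from h import *
im,p=snap('wrist','w13.png')
cv2.imwrite('pics/w13z.png',cv2.resize(im[0:220,100:400],None,fx=2.6,fy=2.6,interpolation=cv2.INTER_CUBIC))
plan([.5285,.1908,.0395],4.25)
"
```

```text
time_s: 13.47
position: [0.5799, 0.1952, 0.0396]
ee_rot: [180.0, 0.3, 4.3]
contact_force: [-11.8, -1.6, 15.6]
gripper_width: 0.046
time_s: 13.63
position: [0.5808, 0.1952, 0.0396]
ee_rot: [180.0, 0.3, 4.3]
contact_force: [-12.7, -1.7, 15.6]
gripper_width: 0.0458
dp cm [-5.25  0.05  0.04] spin 0.0 pos [0.5808 0.1952 0.0396] rot [179.99   0.31   4.25] F [-12.6  -1.7  15.8] w 0.0456 t 13.6833
```

View pics/w13z.png

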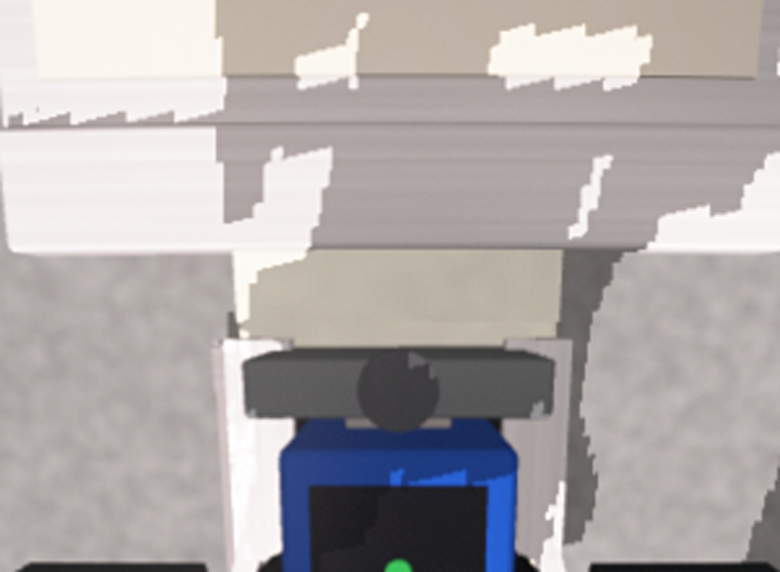

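```bash
python3 -m crank '{"dp":[[0.05,0,0],[0.1,0,0],[0.1,0,0]],"spin":[0,0,0],"grip":[0.8,0.8,0.8]}' 50
python3 -m crank '{"dp":[[0.05,0,0],[0.1,0,0],[0.1,0,0]],"spin":[0,0,0],"grip":[0.8,0.8,0.8]}' 50
python3 -c "
from h import *
snap('top','t14.png');snap('scene','s14.png')
"
```

```text
time_s: 13.93
position: [0.5816, 0.1953, 0.0396]
ee_rot: [180.0, 0.3, 4.2]
contact_force: [-12.5, -2.4, 15.1]
gripper_width: 0.0455
time_s: 14.18
position: [0.5826, 0.1953, 0.0395]
ee_rot: [180.0, 0.3, 4.3]
contact_force: [-12.9, -1.6, 15.2]
gripper_width: 0.0453
```

View pics/t14.png

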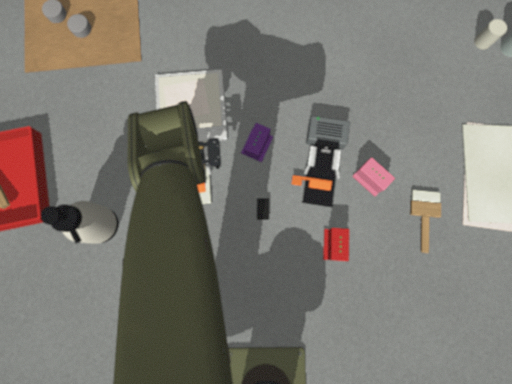

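View pics/s14.png

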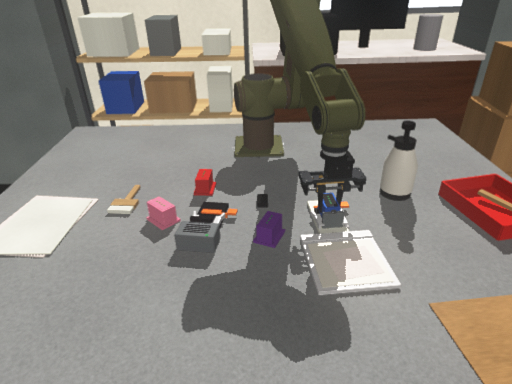

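```bash
python3 -m crank '{"dp":[[0.05,0,0],[0.1,0,0],[0.1,0,0]],"spin":[0,0,0],"grip":[0.8,0.8,0.8]}' 50
python3 -m crank '{"dp":[[0.05,0,0],[0.1,0,0],[0.1,0,0]],"spin":[0,0,0],"grip":[0.8,0.8,0.8]}' 50
```

```text
time_s: 14.53
position: [0.5835, 0.1954, 0.0396]
ee_rot: [180.0, 0.3, 4.3]
contact_force: [-13.9, -1.6, 15.7]
gripper_width: 0.0458
time_s: 14.78
position: [0.5844, 0.1955, 0.0396]
ee_rot: [180.0, 0.4, 4.3]
contact_force: [-13.1, -1.3, 16.1]
gripper_width: 0.0456
```

```bash
python3 -m crank '{"dp":[[0.05,0,0],[0.1,0,0],[0.1,0,0]],"spin":[0,0,0],"grip":[0.8,0.8,0.8]}' 50
python3 -c "
from h import *
im,p=snap('wrist','w15.png')
cv2.imwrite('pics/w15z.png',cv2.resize(im[0:220,100:400],None,fx=2.6,fy=2.6,interpolation=cv2.INTER_CUBIC))
"
```

```text
time_s: 15.03
position: [0.5851, 0.1956, 0.0396]
ee_rot: [180.0, 0.4, 4.3]
contact_force: [-14.5, -2.5, 16.7]
gripper_width: 0.0462
```

View pics/w15z.png

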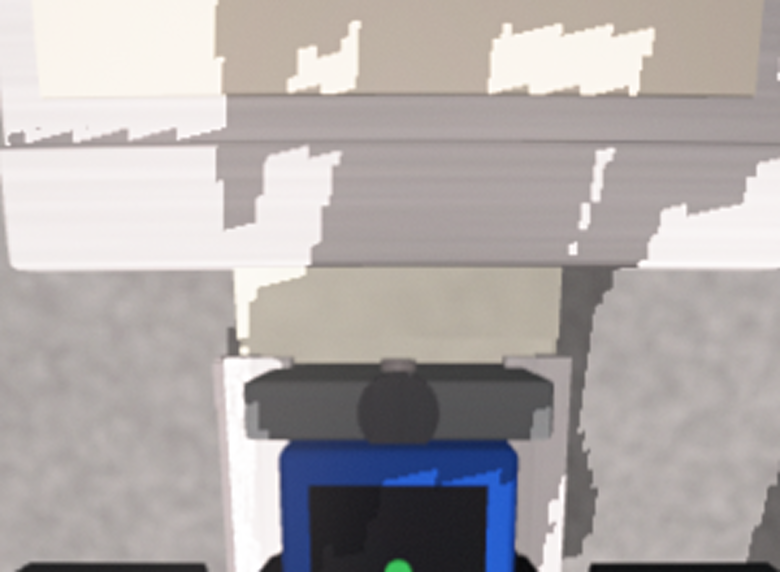

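```bash
python3 -m crank '{"dp":[[0.05,0,0],[0.1,0,0],[0.1,0,0]],"spin":[0,0,0],"grip":[0.8,0.8,0.8]}' 50
python3 -m crank '{"dp":[[0.05,0,0],[0.1,0,0],[0.1,0,0]],"spin":[0,0,0],"grip":[0.8,0.8,0.8]}' 50
```

```text
time_s: 15.33
position: [0.5851, 0.1955, 0.0396]
ee_rot: [180.0, 0.5, 4.3]
contact_force: [-20.1, -2.4, 20.3]
gripper_width: 0.0459
time_s: 15.58
position: [0.5852, 0.1955, 0.0396]
ee_rot: [180.0, 0.7, 4.3]
contact_force: [-21.8, -3.6, 22.1]
gripper_width: 0.0458
```

```bash
python3 -m crank '{"dp":[[-0.1,0,0],[-0.2,0,0],[-0.3,0,0],[-0.4,0,0],[-0.4,0,0]],"spin":[0,0,0,0,0],"grip":[0.8,0.8,0.8,0.8,0.8]}' 50
python3 -m crank '{"dp":[[-0.1,0,0],[-0.2,0,0],[-0.2,0,0]],"spin":[0,0,0],"grip":[0.8,0.8,0.8]}' 50
python3 -m crank '{"dp":[[-0.1,0,0],[-0.1,0,0]],"spin":[0,0],"grip":[0.8,0.8]}' 50
```

```text
time_s: 16.0
position: [0.5849, 0.1955, 0.0393]
ee_rot: [-180.0, 0.1, 4.3]
contact_force: [-7.9, -1.1, 10.3]
gripper_width: 0.0456
time_s: 16.25
position: [0.5839, 0.1954, 0.0392]
ee_rot: [-180.0, -0.0, 4.3]
contact_force: [-3.8, -0.1, 7.1]
gripper_width: 0.0459
time_s: 16.42
position: [0.583, 0.1953, 0.0392]
ee_rot: [-180.0, -0.1, 4.3]
contact_force: [-3.9, 0.8, 7.0]
gripper_width: 0.0455
```

```bash
python3 -m crank '{"dp":[[-0.1,0,0],[-0.1,0,0]],"spin":[0,0],"grip":[0.8,0.8]}' 50
python3 -m crank '{"dp":[[-0.1,0,0],[-0.1,0,0]],"spin":[0,0],"grip":[0.8,0.8]}' 50
python3 -m crank '{"dp":[[-0.1,0,0],[-0.1,0,0]],"spin":[0,0],"grip":[0.8,0.8]}' 50
```

```text
time_s: 16.58
position: [0.5823, 0.1953, 0.0392]
ee_rot: [-180.0, -0.1, 4.3]
contact_force: [-2.4, -0.0, 6.2]
gripper_width: 0.0456
time_s: 16.75
position: [0.5822, 0.1953, 0.0391]
ee_rot: [-180.0, -0.2, 4.3]
contact_force: [1.3, -0.6, 3.8]
gripper_width: 0.0457
time_s: 16.92
position: [0.582, 0.1953, 0.0391]
ee_rot: [-180.0, -0.3, 4.3]
contact_force: [5.9, 1.1, 0.8]
gripper_width: 0.0456
```

Blocked at 3 mm back, so the catch holds. Relax the pull, release slowly and lift.

```bash
python3 -m crank '{"dp":[[0.1,0,0],[0.15,0,0],[0.15,0,0],[0.15,0,0],[0.15,0,0],[0.15,0,0],[0.15,0,0]],"spin":[0,0,0,0,0,0,0],"grip":[0.8,0.8,0.5,0.45,0.4,0.35,0.35]}' 10
python3 -m crank '{"dp":[[0,0,0],[0,0,-0.5],[0,0,-2],[0,0,-4],[0,0,-7],[-2,0,-10],[-5,0,-12],[-7,0,-12],[-7,0,-12],[-7,0,-12]],"spin":[0,0,0,0,0,0,0,0,0,0],"grip":[0.3,0.25,0.25,0.25,0.25,0.25,0.25,0.25,0.25,0.25]}' 10
python3 -c "
from h import *
im,p=snap('wrist','w20.png')
"
```

```text
time_s: 17.5
position: [0.5805, 0.1948, 0.0373]
ee_rot: [180.0, 0.1, 4.2]
contact_force: [0.0, 0.7, -0.1]
gripper_width: 0.0608
time_s: 18.33
position: [0.5113, 0.1899, 0.1588]
ee_rot: [-180.0, -0.1, 4.3]
contact_force: [0.2, 0.6, -0.1]
gripper_width: 0.0715
```

View pics/w20.png

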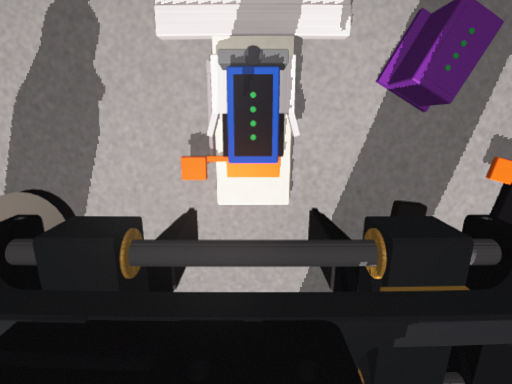

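```bash
python3 -m crank '{"dp":[[-3,1,0],[-6,3,0],[-9,6,0],[-12,9,0],[-14,12,0],[-14,15,0],[-14,18,0],[-14,18,0]],"spin":[0,0,0,0,0,0,0,0],"grip":[0.25,0.25,0.25,0.25,0.25,0.25,0.25,0.25]}' 10
python3 - <<'E'
from h import *
im=cv2.imread('pics/w20.png');p=np.load('pics/w20.png.npy')
b=hsvmask(im,'blue');b[:,:200]=0;b[:,300:]=0
c=max(cv2.findContours(b,cv2.RETR_EXTERNAL,cv2.CHAIN_APPROX_NONE)[0],key=cv2.contourArea)
r=cv2.minAreaRect(c);w=cast('wrist',cv2.boxPoints(r),.074,p);ctr=w.mean(0)[:2]
u=np.array([np.cos(np.radians(4.2)),np.sin(np.radians(4.2))]);o=np.array([.5849,.195])+.012*u
d=ctr-o;print('pack in panel',d@u,d@[-u[1],u[0]],r)
m=hsvmask(im,'orange');m[:,207:]=0;ys,xs=np.nonzero(m);print('pad',xs.min(),xs.max(),ys.min(),ys.max(),cast('wrist',[(xs.min(),ys.min()),(xs.max()+1,ys.max()+1)],.022,p))
t,_=snap('top','t21.png')
t0=cv2.imread('pics/top0.png')
cv2.imwrite('pics/t21z.png',cv2.hconcat([cv2.resize(t[120:220,150:230],None,fx=5,fy=5,interpolation=cv2.INTER_CUBIC)]))
E
```

```text
time_s: 19.05
position: [0.3857, -0.0039, 0.1581]
ee_rot: [179.9, 0.0, 3.9]
contact_force: [-0.5, 0.7, 0.8]
gripper_width: 0.0713
pack in panel -0.016028811138794074 -0.000390676046667558 ((253.0, 114.0), (96.0, 52.0), 90.0)
pad 120 206 156 277 [[0.52836162 0.33737345 0.022     ]
 [0.38605328 0.2361447  0.022     ]]
```

View pics/t21.png

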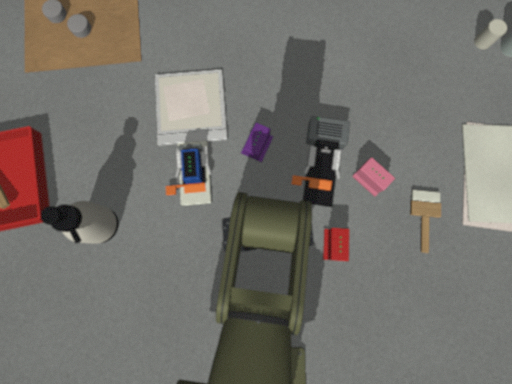

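View pics/t21z.png

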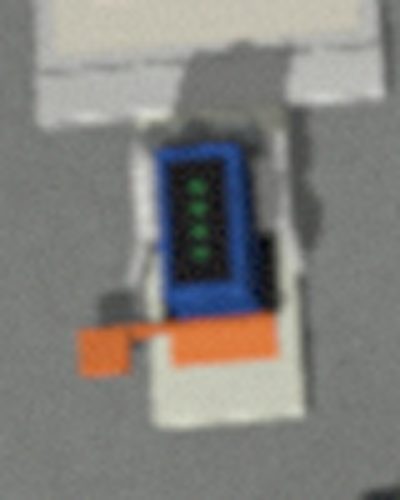

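```bash
python3 -c "
from bench import manip
print(manip.job_done())"
```

```text
the job is handed in; nothing more can be done
None
```

The pack is on the light panel's rail and held by its catch, and I handed the job in at about 19 s. It reports no verdict, so this rests on my own checks.

**What I did:** I pressed the charger's orange pad with closed fingers. The pack sprang out and coasted past the stated 9 mm, to about x = -30 mm in the charger's frame. I gripped it, drew it clear of the lips, lifted it and set it on the panel's rail. I then slid it in until it met the hard stop at about 22 N along the slide.

**Last checks:**
- **Catch:** when I drew the pack back, it stopped after about 3 mm and held against a pull of about 6 N. In the pictures the whole orange catch shows just behind the pack. I could not read its height.
- **Position:** the last wrist picture puts the pack at x = -16 mm and y = -0.4 mm in the panel's frame, lying straight. An edge of the panel's catch in an earlier picture had also pointed to about -16 mm for the latched place.
- **Forces:** the wrist force at the ends of moves stayed below about 35 N. I did not see the force between those readings.
- **Bystanders:** the brush and sprayer look unmoved from above. The arm hid the eraser in the last top view, but it was in its place in the view before the pack clicked in, and I moved nothing near it after that.
- **Failed check:** my automatic measure of the panel's press pad went wrong because it also picked up the gripper's brass rings. I judged the pad by eye instead.

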